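# Close the saw's parts case and lift the outer lid off

## Robot

A 6-joint arm with a two-finger parallel gripper is mounted at the origin on the work surface. World frame = base frame: x ahead of the robot, y to its left, z up, the work surface at z = 0. Lengths are in m, angles in rad, forces in N, time in s.
With the tool pointing down it reaches from about 0.35 to 0.85 m from the base axis. Payload 8.1 kg.
Tool frame: the origin (TCP) lies on the centre line of the jaws, within the pads' length; the fingertips stand 17 mm ahead of it and the grasp point (between the pads) lies 2 mm behind it; z points along the fingers, y is the line along which they close (so a half turn about z gives the same grasp; the last joint's range is limited). The gripper opens to 93 mm and grips with 3 to 60 N. Pads are 15 mm wide; open, the fingers measure 128 mm over their backs; the gripper's body (75 mm by 188 mm) begins 65 mm behind the grasp point.
Start: joints at [1.052, 0.13, 1.488, -0, 1.523, -0.085], TCP at [0.252, 0.544, 0.202] pointing down, gripper open.
Joint ranges: [-2.96, 2.96], [-0.89, 2.26], [0.02, 2.5], [-1.34, 4.48], [0, 2.73], [-2.66, 2.66]. Speed limits (rad/s): [2.39, 2.39, 2.79, 3.14, 3.14, 3.14].

## Interface

Orientations are given as a rotation vector (axis times angle).
In Python, from plant import status, eyes, robot gives the robot as it stands. The module is installed in compiled form; this text tells all that it offers.
- The arm moves only by the tool servo_tool, never from a script. Its argument "plan" is text: rows parted by semicolons, each of 4 numbers parted by spaces: the shift along the tool's x, y, z in m, then the turn about the tool's z in degrees. A call has 1 to 12 rows; each row is the pose to reach, as a shift and turn from the pose commanded when the call began, along the tool's axes at that moment; what a row does not reach only later rows make up. A row lasts 1/12 s, in which the tool goes at most 41.7 mm and 7.16 degrees, less where a joint would pass 70% of its speed; a pose out of reach is approached as far as the arm can. A call with a gripper value outside its range is refused whole. "grip" is the closure, from -1 (fully open) to 1 (shut), set as the call begins (left out, the last holds). The fingers move at their own pace and stop on an object; "grip_force" is the grip in N (left out, the last holds). Time passes only in rows, so rows that repeat a pose let the fingers close. It gives the time, the measured TCP pose, the force, the opening and the grip force at its end, in the units of the state.
- status.read_state(): the state, without advancing time (a new reading comes with each control period).
- eyes.read_camera(name): name is "scene" or "top"; returns a dict with "image" (420x560x3 uint8, blue, green, red), "fovy" (degrees; the focal length in pixels is half the picture's height over the tangent of half this angle, whatever the lens; pixels are square), "cx", "cy" (the principal point, pixels), "k1" (the pictures are not rectified: a ray, as slopes to the right and down, at radius r is drawn at 1 + k1 r^2 times it, then the intrinsics apply), "world_from_camera" (4x4, takes a point from camera to world coordinates). Camera axes: x right, y down, z forward; pixel columns grow to the right and rows downward; lengths in m; the calibration is good to about 2 mm. A picture is of the moment at which its call begins. There is no depth.
- robot.close_job(): hands the job in; it is judged then, once.
The state is a dict: "t": time; "q": joint angles; "dq": joint speeds; "joint_torque": joint torques, N m; "tool_pos": TCP position; "orientation": TCP orientation; "force": force on the tool from outside, world axes, zero at the start; "wrist_torque": the same for the moment, N m; "opening": finger opening in m; "gripper_force": force on a finger pad.
Only numpy, scipy, OpenCV 4.12 (cv2) and the standard library are available. Lean on these libraries where they do the work, as an engineer would, in place of code of your own. Each camera call takes 0.05 s, during which the arm holds its last target. There are 200 camera calls.

## Task

Close up the blue parts case: fold its short flap down flat first, then the long flap down over it. Then pick up the two nested lids together by the inner lid's square stem, lower them squarely onto the case without dropping them until the inner lid sits fully home in its mouth, and let go. Last, take the outer lid alone by its square sleeve and lift it straight up about 10 cm, leaving the inner lid seated and undisturbed, and finish while still holding the outer lid level above the case; leave the other things on the bench where they are.

Things in the scene. Friction and masses are not known exactly. Their poses are not given: they have to be found in the camera images.
- case: Blue sheet-steel open-topped parts case, fixed to the bench, left or right of the robot (lids on the other side): 128 (x) x 148 (y) x 60 mm high, walls 4 mm. Origin: centre of the underside; z up. A steel plate marks its -x wall. Two aluminium flaps, hinged inside its two shorter (128 mm) walls, stand up out of it at the start.
- case_mouth (a point): Centre of the case's mouth (120 x 140 mm) at rim height, 60 mm above the case's origin.
- flap_short (a joint): Short flap: 112 mm wide, 50 mm hinge to free edge, 3 mm thick (1.5 each side of hinge plane). Hinge along case x at case y -66, z 36 mm. 0 = folded flat, lying towards case +y; grows as it stands up, 1.57 vertical, stop 1.65; starts 1.2 to 1.6. Stiff hinge (0.05 N m): stays where left; a push on its outer face, over the rim, folds it down.
- flap_short_edge (a point): Middle of the free edge of the short flap.
- flap_long (a joint): Long flap: 112 mm wide, 96 mm hinge to free edge, 3 mm thick. Hinge along case x at case y +66, z 41 mm. 0 = folded flat, lying towards case -y over the end of the short flap; grows as it stands up, 1.57 vertical, stop 1.65; starts 1.2 to 1.6. Stiff hinge like the short flap's.
- flap_long_edge (a point): Middle of the free edge of the long flap.
- inner_lid: Inner lid, steel, about 0.35 kg. Origin: centre of the underside of its locating frame, 114 (x) x 134 (y) x 10 mm high, which fits the case mouth with 3 mm to spare each side, long side to long side, either way round. Above it a plate 136 x 156 mm, z 10 to 14 mm, rests on the case rim: fully home, its origin is 50 mm above the case's. Starts on the bench under the outer lid.
- stem_top (a point): Centre of the top of the inner lid's dark square stem, 69 mm above the inner lid's origin. Stem 20 x 20 mm, faces along the lid's x and y; its top 30 mm stand bare above the outer lid's sleeve. Lifted by the stem, the inner lid carries the outer lid with it.
- outer_lid: Outer lid, white sheet, about 0.2 kg, lying loosely over the inner lid, its axes along the inner lid's. Origin: centre of its skirt's lower edge, nested 6 mm above the inner lid's origin. Skirt 148 (x) x 168 (y) x 8 mm high, 3 mm play round the inner lid's plate; top plate z 8 to 11 mm.
- sleeve_top (a point): Centre of the upper opening of the outer lid's grey square sleeve, 33 mm above the outer lid's origin. Sleeve 46 x 46 mm outside, 4 mm wall, 22 mm high (lid z 11 to 33 mm), faces along the lid's x and y; the stem stands in it with 9 mm free all round. Lifted by the sleeve, the outer lid comes off alone.
- saw_blade: Bystander: saw blade 120 mm across lying flat, far side of the bench. Origin: centre of its underside.
- flange: Bystander: dark steel flange ring 70 mm across, 14 mm high, far side of the bench. Origin: centre of its underside.
- wrench: Bystander: wrench 200 mm long lying on the left of the bench. Origin: under its middle.
- cleaner: Bystander: white bottle 56 mm across, 130 mm tall, on the right of the bench. Origin: centre of its underside.
There are look-alikes about, which are no part of the job. What is shaped like the case but pink or yellow is not meant. Of the things shaped like the outer_lid, the white one is meant.

How it is judged:
By the outcome, as a careful person would: the job done as asked, in the order asked, and still so for the second after the job is handed in, while the arm keeps its last pose, push and grip.
It also fails if it takes over 67 s, if anything falls off the work surface, if the arm or the gripper's body presses on something with over 40 N, if the wrist force passes 120 N, or if a joint passes its speed limit or range.

## Working session

There is one attempt and no reset: what is moved stays moved. The work goes in short steps, Python scripts to look and compute and a tool call to move; the robot and the scene stay as the last step left them, time stands still between calls to the robot, and variables do not carry over. Pictures are saved under pics/ and viewed, at most 10 in all, crops included, and the job is handed in when it is done.

Besides the shell and the picture viewer there is one more tool, called in YAML: its name, and indented under it one key for each argument. servo_tool: Moves the arm, as the interface text tells. Its arguments: {"type":"object","properties":{"plan":{"type":"string"},"grip":{"type":"number"},"grip_force":{"type":"number"}},"required":["plan"]}

```bash
mkdir -p pics; cat > h.py <<'E'
import numpy as np, cv2
from plant import status, eyes, robot
from scipy.spatial.transform import Rotation as R
def cam(n):
    c=eyes.read_camera(n); h,w=c["image"].shape[:2]
    c["f"]=h/2/np.tan(np.radians(c["fovy"])/2); return c
def K(c): return np.array([[c["f"],0,c["cx"]],[0,c["f"],c["cy"]],[0,0,1.]])
def pix(c,P):
    T=np.linalg.inv(c["world_from_camera"]); P=np.atleast_2d(P)@T[:3,:3].T+T[:3,3]
    s=P[:,:2]/P[:,2:]; r2=(s**2).sum(1,keepdims=True)
    return s*(1+c["k1"]*r2)*c["f"]+[c["cx"],c["cy"]]
def ray(c,uv):
    s=cv2.undistortPoints(np.array(uv,float).reshape(-1,1,2),K(c),np.array([c["k1"],0,0,0.])).reshape(-1,2)
    T=c["world_from_camera"]; return T[:3,3],np.c_[s,np.ones(len(s))]@T[:3,:3].T
def onz(c,uv,z):
    o,d=ray(c,uv); return o+d*((z-o[2])/d[:,2])[:,None]
def st():
    s=status.read_state(); print({k:np.round(s[k],4).tolist() for k in s if k in("t","q","tool_pos","orientation","force","opening")})
    print(R.from_rotvec(s["orientation"]).as_matrix().round(3).tolist()); return s
E
python3 - <<'E'
from h import *
st()
for n in("scene","top"):
    c=cam(n); cv2.imwrite(f"pics/{n}0.png",c["image"]); print(n,c["f"],c["k1"],c["cx"],c["cy"],c["world_from_camera"].round(3).tolist())
    np.save(f"{n}0.npy",c,allow_pickle=True)
E
```

```text
{'t': 0.0, 'q': [1.0516, 0.1311, 1.4893, -0.0, 1.523, -0.0854], 'tool_pos': [0.2519, 0.5439, 0.2007], 'orientation': [-0.6759, -3.0675, 0.0027], 'force': [-0.3808, -0.3653, -0.0952], 'opening': 0.093}
[[-0.907, 0.42, -0.001], [0.42, 0.907, -0.002], [0.0, -0.002, -1.0]]
scene 502.07756417159794 0.053393610398147155 277.61058662083315 210.46958585121058 [[-0.465, 0.573, -0.674, 1.492], [0.885, 0.316, -0.341, 0.412], [0.018, -0.756, -0.655, 0.961], [0.0, 0.0, 0.0, 1.0]]
top 513.2760357512964 0.007801567923267633 270.3562209196639 211.40148834299 [[-0.015, -0.991, 0.131, 0.354], [-1.0, 0.017, 0.014, -0.076], [-0.016, -0.131, -0.991, 1.716], [0.0, 0.0, 0.0, 1.0]]
```

View pics/scene0.png

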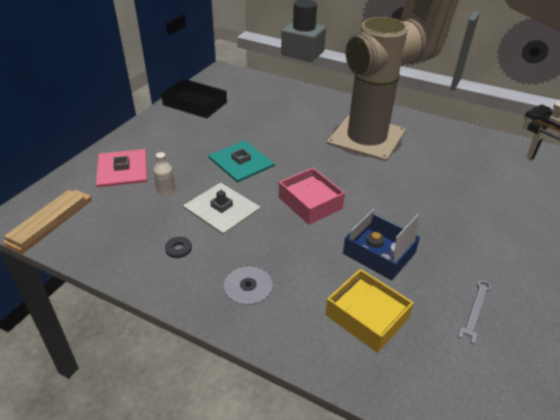

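View pics/top0.png

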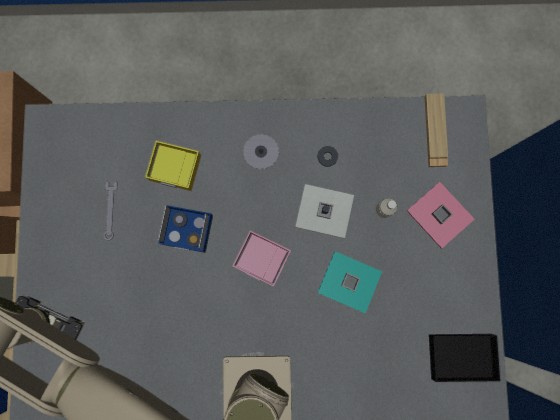

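The blue case is at scene (382,245) and top (185,228); the pink and yellow cases are look-alikes. For the outer lids, white is at scene (222,207) and top (325,210), teal at top (350,282) and pink at top (441,215). White is the one meant, and it is also the only one with a stem standing in its sleeve. I'll confirm both in enlarged crops.

```bash
python3 - <<'E'
from h import *
S,T=[np.load(f"{n}0.npy",allow_pickle=True).item()["image"] for n in("scene","top")]
def crop(I,x,y,k,w=400,h=400):
    a=I[y:y+h//k,x:x+w//k]; return cv2.resize(a,(w,h),interpolation=cv2.INTER_CUBIC)
cv2.imwrite("pics/case.png",np.hstack([crop(S,335,205,4),crop(T,150,195,6)]))
cv2.imwrite("pics/lid.png",np.hstack([crop(S,175,165,4),crop(T,290,176,6)]))
E
```

```text
(no output)
```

View pics/case.png

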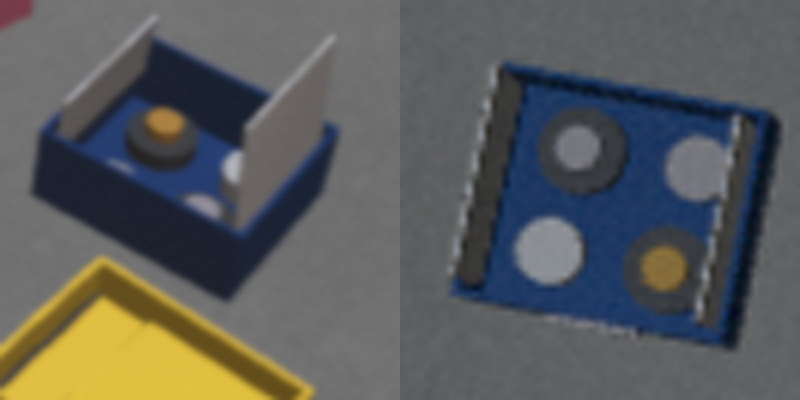

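View pics/lid.png

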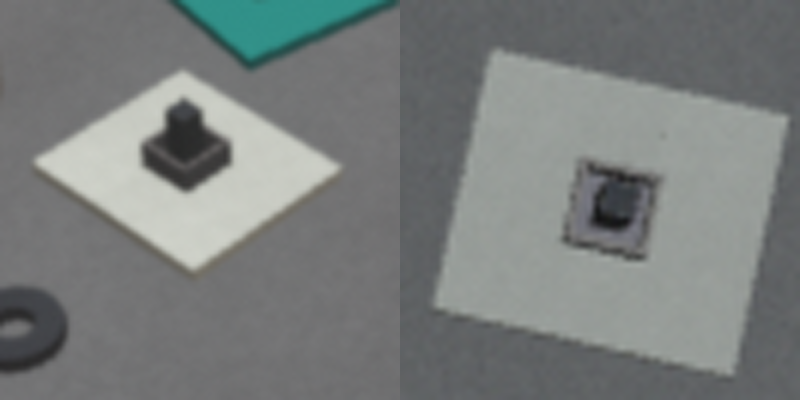

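The case crop shows the blue case with both flaps up, the taller one on the left of the top view. The light plate streak at top-panel (530–640, 325) puts case −x towards the robot, so case +y is about world +y and the long flap is on the left. The lid crop shows the white lid with its sleeve and dark stem, top at scene panel (184,108) and top panel (618,195). Next I'll fit the poses.

```bash
cat > fit.py <<'E'
from h import *
from scipy.optimize import least_squares
S,T=[np.load(f"{n}0.npy",allow_pickle=True).item() for n in("scene","top")]
def pts(l,ox,oy,s,dx=0): return np.array([((u-dx)/s+ox-.5+.5/s,v/s+oy-.5+.5/s) for u,v in l])
def world(p,L):
    c,s=np.cos(p[2]),np.sin(p[2]); L=np.array(L,float)/1000
    return np.c_[p[0]+c*L[:,0]-s*L[:,1],p[1]+s*L[:,0]+c*L[:,1],L[:,2]]
def fit(obs,p0):
    f=lambda p: np.concatenate([(pix(c,world(p,L))-uv).ravel() for c,L,uv in obs])
    r=least_squares(f,p0,loss="soft_l1"); print(r.x.round(4)); 
    for c,L,uv in obs: print("  res",(pix(c,world(r.x,L))-uv).round(1).tolist())
    return r.x
cs=(335,205,4); ct=(150,195,400/66,400); ls=(175,165,4); lt=(290,176,400/66,400)
case_s=(S,[(64,74,60),(64,-74,60),(-64,74,60),(64,74,0),(64,-74,0)],pts([(243,237),(43,127),(338,130),(228,300),(32,193)],*cs))
case_t=(T,[(64,74,60),(-64,74,60),(64,-74,0),(-64,-74,0)],pts([(500,64),(452,292),(778,112),(737,348)],*ct))
lid_s=(S,[(74,84,17),(74,-84,17),(-74,84,17),(-74,-84,17)],pts([(193,271),(34,162),(342,168),(182,70)],*ls))
lid_t=(T,[(74,84,17),(74,-84,17),(-74,-84,17),(-74,84,17)],pts([(490,50),(788,117),(735,376),(434,307)],*lt))
if __name__=="__main__":
    for a in([case_s],[case_t],[case_s,case_t]): fit(a,[.5,.2,0])
    for a in([lid_s],[lid_t],[lid_s,lid_t]): fit(a,[.5,-.2,0])
    for n,c,uv,z in(("stem",S,pts([(184,108)],*ls),75),("stem",T,pts([(618,194)],*lt),75),("sleeve",T,pts([(612,208)],*lt),39),("sleeve",S,pts([(187,154)],*ls),39)): print(n,onz(c,uv,z/1000))
E
python3 fit.py
```

```text
[ 0.5226  0.2284 -0.2059]
  res [[0.1, -0.0], [-0.5, 0.1], [1.0, -0.8], [-0.2, 0.5], [-0.1, -0.1]]
[ 0.5252  0.2287 -0.1791]
  res [[-0.6, -0.7], [-0.1, 0.3], [0.4, 1.0], [0.3, -0.5]]
[ 0.5237  0.2281 -0.1953]
  res [[0.3, 0.2], [-0.7, 0.6], [0.7, -0.8], [-0.0, 0.7], [-0.3, 0.3]]
  res [[-0.0, -0.5], [-0.2, 0.4], [0.8, 1.8], [0.1, 0.2]]
[ 0.5791 -0.2319 -0.2467]
  res [[0.1, -0.1], [-0.4, -0.0], [0.1, -0.1], [0.2, 0.1]]
[ 0.5783 -0.2324 -0.239 ]
  res [[0.2, -0.1], [0.1, -0.3], [-0.2, 0.1], [-0.1, 0.3]]
[ 0.5786 -0.2323 -0.2429]
  res [[0.2, -0.2], [-0.4, -0.1], [0.1, -0.3], [0.0, 0.0]]
  res [[0.2, -0.2], [0.1, -0.3], [-0.3, 0.0], [-0.2, 0.1]]
stem [[ 0.58443051 -0.22785847  0.075     ]]
stem [[ 0.58009239 -0.23080433  0.075     ]]
sleeve [[ 0.57743284 -0.23071821  0.039     ]]
sleeve [[ 0.59060179 -0.22380865  0.039     ]]
```

```bash
cat >> h.py <<'E'
CASE=np.array([.5237,.2281,-.192])
def go(wps,frame=CASE,yawdeg=0,back=.017):
    """wps (x,y,tipz) mm in frame -> tool-axis shifts (mm) + turn so that tool y is along frame x (+yawdeg)"""
    s=st(); M=R.from_rotvec(s["orientation"]).as_matrix(); a=frame[2]
    for w in wps:
        x,y,z=np.array(w)/1000
        P=np.array([frame[0]+np.cos(a)*x-np.sin(a)*y,frame[1]+np.sin(a)*x+np.cos(a)*y,z+back])
        h=np.arctan2(M[1,1],M[0,1]); t=-(np.degrees(a-h)+yawdeg)
        print(w,(M.T@(P-s["tool_pos"])*1000).round(1),"turn",round((t+180)%360-180,2))
E
python3 -c "
from h import *
go([(0,-91,180),(0,-91,68)])"
```

```text
{'t': 0.1, 'q': [1.0516, 0.1311, 1.4891, 0.0, 1.523, -0.0854], 'tool_pos': [0.2519, 0.544, 0.2008], 'orientation': [-0.676, -3.0675, 0.0025], 'force': [0.2597, -0.5083, 0.4368], 'opening': 0.0928}
[[-0.907, 0.42, -0.001], [0.42, 0.907, -0.001], [0.0, -0.002, -1.0]]
(0, -91, 180) [-401.2 -260.7    4.2] turn 76.15
(0, -91, 68) [-401.2 -260.5  116.2] turn 76.15
```

servo_tool:
  plan: "-0.033 -0.022 0 7;-0.067 -0.043 0 14;-0.1 -0.065 0 21;-0.134 -0.087 0 28;-0.167 -0.109 0 35;-0.2 -0.13 0 42;-0.234 -0.152 0 49;-0.267 -0.174 0 56;-0.3 -0.195 0 63;-0.334 -0.217 0 70;-0.367 -0.239 0 76;-0.401 -0.261 0 76.2"
  grip: 1
  grip_force: 20

```text
t: 1.1
tool_pos: [0.5067, 0.1372, 0.2015]
orientation: [-2.432, -1.989, 0.0]
force: [0.1, 1.3, -0.3]
opening: 0.0181
gripper_force: 0.0
```

servo_tool:
  plan: "0 0 0 0;0 0 0 0"

```text
t: 1.27
tool_pos: [0.5067, 0.1371, 0.2011]
orientation: [-2.428, -1.992, 0.002]
force: [0.2, 1.5, -0.8]
opening: 0.0043
gripper_force: 0.0
```

```bash
python3 -c "
from h import *
go([(0,-91,180),(0,-91,68),(0,-46,68),(0,-36,60),(0,-30,52),(0,-28,44),(0,-28,37)])"
```

```text
{'t': 1.2667, 'q': [0.1666, -0.0717, 1.6953, 0.0, 1.5191, 0.3633], 'tool_pos': [0.5067, 0.1371, 0.2011], 'orientation': [-2.4284, -1.9921, 0.0017], 'force': [0.2217, 1.4933, -0.8463], 'opening': 0.0043}
[[0.195, 0.981, -0.001], [0.981, -0.195, -0.0], [-0.0, -0.001, -1.0]]
(0, -91, 180) [ 1.5 -0.7  4.1] turn -0.27
(0, -91, 68) [  1.6  -0.6 116.1] turn -0.27
(0, -46, 68) [ 46.6  -0.8 116.1] turn -0.27
(0, -36, 60) [ 56.6  -0.8 124.1] turn -0.27
(0, -30, 52) [ 62.6  -0.8 132.1] turn -0.27
(0, -28, 44) [ 64.6  -0.9 140.1] turn -0.27
(0, -28, 37) [ 64.6  -0.8 147.1] turn -0.27
```

servo_tool:
  plan: "0 0 0.04 0;0 0 0.08 0;0 0 0.116 0;0.005 0 0.116 0;0.02 0 0.116 0;0.033 0 0.116 0;0.046 0 0.116 0;0.052 0 0.12 0;0.057 0 0.124 0;0.061 0 0.13 0;0.063 0 0.136 0;0.065 0 0.142 0"

```text
t: 2.27
tool_pos: [0.5186, 0.2028, 0.0589]
orientation: [-2.425, -1.997, 0.001]
force: [0.0, -0.8, -0.3]
opening: 0.0003
gripper_force: 0.0
```

servo_tool:
  plan: "0 0 0.002 0;0 0 0.0045 0;0 0 0.0055 0;0 0 0.0055 0"

```text
t: 2.6
tool_pos: [0.5186, 0.2025, 0.0539]
orientation: [-2.425, -1.996, 0.001]
force: [0.5, -1.0, -0.2]
opening: 0.0004
gripper_force: 0.0
```

servo_tool:
  plan: "0 0 0.001 0;0 0 0.002 0;0 0 0.002 0"

```text
t: 2.85
tool_pos: [0.5189, 0.2028, 0.0523]
orientation: [2.425, 1.997, 0.0]
force: [-0.0, -0.1, -0.3]
opening: 0.0005
gripper_force: 0.0
```

```bash
python3 - <<'E'
from h import *
st()
S=cam("scene")["image"];T=cam("top")["image"]
def crop(I,x,y,k,w=400,h=400):
    a=I[y:y+h//k,x:x+w//k]; return cv2.resize(a,(w,h),interpolation=cv2.INTER_CUBIC)
cv2.imwrite("pics/c2.png",np.hstack([crop(S,335,205,4),crop(T,150,195,6)]))
E
```

```text
{'t': 2.85, 'q': [0.2805, 0.1381, 1.7616, -0.0, 1.2417, 0.4736], 'tool_pos': [0.5189, 0.2028, 0.0523], 'orientation': [2.4252, 1.9969, 0.0003], 'force': [-0.0201, -0.0675, -0.3017], 'opening': 0.0005}
[[0.192, 0.981, 0.0], [0.981, -0.192, 0.0], [0.0, 0.0, -1.0]]
```

View pics/c2.png

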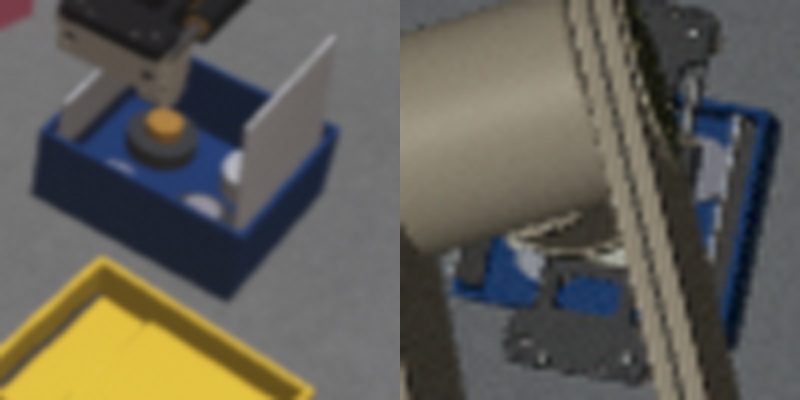

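The short flap is still standing in the scene panel at (100,85), and the fingers are inside the case, so the descent lagged and they passed over it. I'll lift, go back outside, and settle before pushing.

servo_tool:
  plan: "0 0 -0.035 0;0 0 -0.07 0;0 0 -0.1 0;0 0 -0.1 0;-0.03 0 -0.1 0;-0.065 0 -0.1 0;-0.067 0 -0.1 0;-0.067 0 -0.07 0;-0.067 0 -0.045 0;-0.067 0 -0.033 0;-0.067 0 -0.033 0;-0.067 0 -0.033 0"

```text
t: 3.95
tool_pos: [0.5055, 0.1373, 0.085]
orientation: [-2.424, -1.997, 0.002]
force: [-0.1, 0.0, 0.6]
opening: 0.0004
gripper_force: 0.0
```

servo_tool:
  plan: "0.01 0 0 0;0.02 0 0 0;0.03 0 0 0"

```text
t: 4.2
tool_pos: [0.5131, 0.1681, 0.087]
orientation: [2.424, 1.996, 0.004]
force: [0.2, -1.2, -0.4]
opening: 0.0004
gripper_force: 0.0
```

servo_tool:
  plan: "0.007 0 0 0;0.014 0 0 0;0.019 0 0.004 0;0.024 0 0.008 0;0.024 0 0.008 0"

```text
t: 4.62
tool_pos: [0.5156, 0.1908, 0.0759]
orientation: [-2.424, -1.997, 0.002]
force: [0.5, -0.4, -0.8]
opening: 0.0006
gripper_force: 0.0
```

```bash
python3 - <<'E'
from h import *
go([(0,-36,60),(0,-30,52),(0,-28,44),(0,-28,37)])
S=cam("scene")["image"]
cv2.imwrite("pics/c3.png",cv2.resize(S[200:275,325:425],(600,450),interpolation=cv2.INTER_CUBIC))
E
```

```text
{'t': 4.6167, 'q': [0.2611, 0.0937, 1.7633, 0.0002, 1.2863, 0.4532], 'tool_pos': [0.5156, 0.1908, 0.0759], 'orientation': [-2.4237, -1.9975, 0.0023], 'force': [0.4626, -0.4223, -0.8077], 'opening': 0.0006}
[[0.191, 0.982, -0.002], [0.982, -0.191, -0.0], [-0.001, -0.002, -1.0]]
(0, -36, 60) [ 2.1  0.8 -1.1] turn -0.01
(0, -30, 52) [8.1 0.9 6.9] turn -0.01
(0, -28, 44) [10.1  0.9 14.9] turn -0.01
(0, -28, 37) [10.1  0.9 21.9] turn -0.01
```

View pics/c3.png

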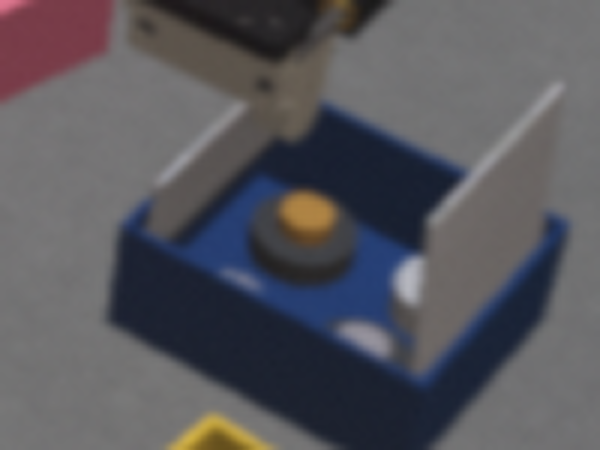

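```bash
python3 - <<'E'
from fit import *
def P(L): return ((pix(S,world(CASE,L))-[325,200])*6).round(0).tolist()
for a in(1.6,1.4,1.2,1.0,.8): print(a,P([(x,-66+50*np.cos(a),36+50*np.sin(a)) for x in(56,-56)]),P([(x,66-96*np.cos(a),41+96*np.sin(a)) for x in(56,-56)]))
print("tip",((pix(S,[(0.5156,0.1908,0.0589)])-[325,200])*6).round())
print("rim",P([(64,74,60),(64,-74,60),(-64,74,60),(-64,-74,60)]))
E
```

```text
1.6 [[148.0, 175.0], [283.0, 45.0]] [[456.0, 232.0], [586.0, 88.0]]
1.4 [[167.0, 187.0], [302.0, 55.0]] [[412.0, 213.0], [543.0, 71.0]]
1.2 [[186.0, 201.0], [320.0, 69.0]] [[369.0, 202.0], [501.0, 62.0]]
1.0 [[203.0, 219.0], [336.0, 85.0]] [[328.0, 199.0], [461.0, 61.0]]
0.8 [[217.0, 237.0], [349.0, 103.0]] [[292.0, 204.0], [425.0, 67.0]]
tip [[267. 182.]]
rim [[424.0, 384.0], [118.0, 223.0], [569.0, 217.0], [271.0, 73.0]]
```

```bash
python3 - <<'E'
from fit import *
for z in(.184,.2008,.27): print(z,pix(S,[(.2519,.544,z)]).round(),pix(T,[(.2519,.544,z)]).round())
print("obs tip ray", onz(S,[(374.5,223)],.0589),onz(S,[(374.5,223)],.08))
C=[pix(c,[(.5156,.1908,.0589),(.5156,.1908,.143)]).round() for c in(S,T)];print(C)
c=cam("top")["image"]; s=cam("scene")["image"]; b=S["image"]
cv2.imwrite("pics/c4.png",np.hstack([cv2.resize(s[170:270,325:425],(400,400),interpolation=cv2.INTER_CUBIC),cv2.resize(b[80:180,460:560],(400,400),interpolation=cv2.INTER_CUBIC)]))
E
```

```text
0.184 [[544. 178.]] [[ 69. 317.]]
0.2008 [[546. 173.]] [[ 67. 318.]]
0.27 [[557. 150.]] [[ 56. 320.]]
obs tip ray [[0.48195682 0.19253521 0.0589    ]] [[0.50556906 0.19767332 0.08      ]]
[array([[370., 230.],
       [374., 206.]]), array([[196., 230.],
       [191., 228.]])]
```

View pics/c4.png

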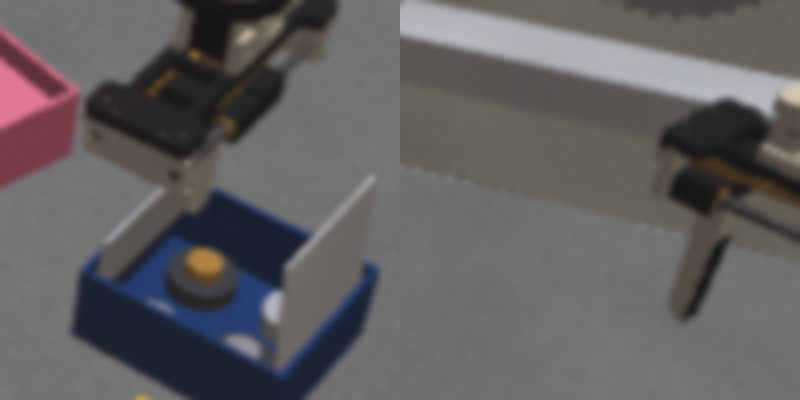

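```bash
python3 - <<'E'
from fit import *
u=np.array([.42,.907,0]);p=np.array([.2519,.544,.2008])
for z in(.184,.20,.22):
  for d in(-.064,-.0465): print(z,d,pix(S,[[*(p+u*d)[:2],z]]).round(1),pix(T,[[*(p+u*d)[:2],z]]).round(1), pix(T,[[*(p-u*d)[:2],z]]).round(1))
b=S["image"];t=T["image"];n=cam("top")["image"]
cv2.imwrite("pics/c5.png",np.hstack([cv2.resize(b[105:175,490:560],(400,400),interpolation=cv2.INTER_CUBIC),cv2.resize(t[270:370,0:100],(400,400),interpolation=cv2.INTER_CUBIC)]))
E
```

```text
0.184 -0.064 [[521.1 166.6]] [[ 88.2 326.3]] [[ 49.6 308.3]]
0.184 -0.0465 [[527.2 169.8]] [[ 82.9 323.8]] [[ 54.9 310.7]]
0.2 -0.064 [[523.2 161.6]] [[ 86.2 326.8]] [[ 47.2 308.6]]
0.2 -0.0465 [[529.4 164.8]] [[ 80.8 324.3]] [[ 52.5 311. ]]
0.22 -0.064 [[525.9 155.3]] [[ 83.6 327.4]] [[ 44.1 309. ]]
0.22 -0.0465 [[532.1 158.4]] [[ 78.1 324.9]] [[ 49.5 311.5]]
```

View pics/c5.png

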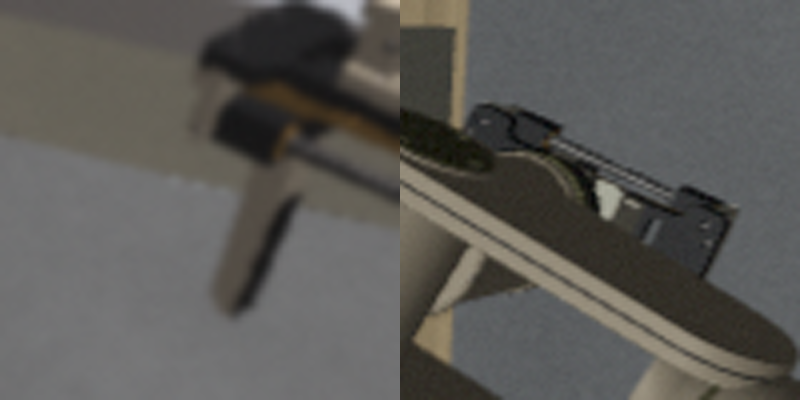

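The fingertip seen in the start picture is at scene (529,160), and the state predicted (524,168). The real tip is therefore about 20–25 mm higher than assumed, which explains why it passed over the flap. I'll calibrate the height by touching the open bench beside the case.

servo_tool:
  plan: "0 0 -0.035 0;0 0 -0.05 0;-0.03 0 -0.05 0;-0.06 0 -0.05 0;-0.06 0 -0.05 0;-0.06 0 -0.015 0;-0.06 0 0.02 0;-0.06 0 0.04 0;-0.06 0 0.05 0;-0.06 0 0.05 0"

```text
t: 5.65
tool_pos: [0.5026, 0.1307, 0.0246]
orientation: [-2.424, -1.995, 0.006]
force: [-0.6, 0.4, 0.3]
opening: 0.0004
gripper_force: 0.0
```

servo_tool:
  plan: "0 0 0.002 0;0 0 0.004 0;0 0 0.006 0;0 0 0.006 0"

```text
t: 5.98
tool_pos: [0.5057, 0.1314, 0.0223]
orientation: [2.424, 1.997, 0.003]
force: [0.3, 0.0, -1.0]
opening: 0.0007
gripper_force: 0.0
```

servo_tool:
  plan: "0 0 0.002 0;0 0 0.004 0;0 0 0.004 0"

```text
t: 6.23
tool_pos: [0.5047, 0.1312, 0.0171]
orientation: [-2.425, -1.997, 0.0]
force: [-0.3, 0.2, -0.3]
opening: 0.0008
gripper_force: 0.0
```

servo_tool:
  plan: "0 0 0.002 0;0 0 0.004 0;0 0 0.004 0"

```text
t: 6.48
tool_pos: [0.5044, 0.1312, 0.0127]
orientation: [-2.425, -1.997, 0.001]
force: [-0.9, 0.6, -0.4]
opening: 0.0005
gripper_force: 0.0
```

servo_tool:
  plan: "0 0 0.002 0;0 0 0.004 0;0 0 0.004 0"

```text
t: 6.73
tool_pos: [0.5044, 0.1311, 0.0087]
orientation: [-2.425, -1.997, 0.001]
force: [-0.5, 0.2, 0.9]
opening: 0.0003
gripper_force: 0.0
```

servo_tool:
  plan: "0 0 0.002 0;0 0 0.004 0;0 0 0.004 0"

```text
t: 6.98
tool_pos: [0.5045, 0.1311, 0.0047]
orientation: [-2.425, -1.997, 0.001]
force: [0.2, 0.3, 0.4]
opening: 0.0006
gripper_force: 0.0
```

servo_tool:
  plan: "0 0 0.002 0;0 0 0.004 0;0 0 0.004 0"

```text
t: 7.23
tool_pos: [0.5045, 0.1312, 0.0007]
orientation: [-2.425, -1.997, 0.001]
force: [1.3, 0.6, 0.1]
opening: 0.0006
gripper_force: 0.0
```

servo_tool:
  plan: "0 0 0.0015 0;0 0 0.003 0;0 0 0.003 0"

```text
t: 7.48
tool_pos: [0.5046, 0.1312, -0.0021]
orientation: [-2.425, -1.997, 0.001]
force: [-1.2, -0.2, -0.4]
opening: 0.0004
gripper_force: 0.0
```

servo_tool:
  plan: "0 0 0.001 0;0 0 0.002 0;0 0 0.002 0"

```text
t: 7.73
tool_pos: [0.5047, 0.1312, -0.004]
orientation: [-2.425, -1.997, 0.0]
force: [-0.4, 1.0, -0.1]
opening: 0.0007
gripper_force: 0.0
```

servo_tool:
  plan: "0 0 0.001 0;0 0 0.002 0;0 0 0.002 0"

```text
t: 7.98
tool_pos: [0.5046, 0.1312, -0.006]
orientation: [-2.425, -1.997, 0.0]
force: [-1.0, 0.5, 0.7]
opening: 0.0004
gripper_force: 0.0
```

servo_tool:
  plan: "0 0 0.001 0;0 0 0.002 0;0 0 0.002 0"

```text
t: 8.23
tool_pos: [0.5046, 0.1312, -0.008]
orientation: [-2.425, -1.997, 0.0]
force: [0.4, -0.4, 0.2]
opening: 0.0008
gripper_force: 0.0
```

servo_tool:
  plan: "0 0 0.001 0;0 0 0.002 0;0 0 0.002 0"

```text
t: 8.48
tool_pos: [0.5046, 0.1312, -0.01]
orientation: [-2.425, -1.997, 0.0]
force: [0.8, -0.1, 0.1]
opening: 0.0005
gripper_force: 0.0
```

servo_tool:
  plan: "0 0 0.001 0;0 0 0.002 0;0 0 0.002 0"

```text
t: 8.73
tool_pos: [0.5046, 0.1312, -0.012]
orientation: [-2.425, -1.997, 0.0]
force: [-0.6, -1.0, 0.3]
opening: 0.0004
gripper_force: 0.0
```

servo_tool:
  plan: "0 0 0.001 0;0 0 0.002 0;0 0 0.002 0"

```text
t: 8.98
tool_pos: [0.5046, 0.1312, -0.014]
orientation: [-2.425, -1.997, 0.0]
force: [-0.2, 0.3, 0.1]
opening: 0.0003
gripper_force: 0.0
```

servo_tool:
  plan: "0 0 0.001 0;0 0 0.002 0;0 0 0.002 0"

```text
t: 9.23
tool_pos: [0.5046, 0.1312, -0.016]
orientation: [-2.425, -1.997, 0.0]
force: [0.3, 0.2, 1.1]
opening: 0.0002
gripper_force: 0.0
```

```bash
python3 - <<'E'
from fit import *
s=st(); p=s["tool_pos"]
c=cam("scene")["image"]; x0,y0,k=300,150,6
I=cv2.resize(c[y0:y0+100,x0:x0+130],None,fx=k,fy=k,interpolation=cv2.INTER_CUBIC)
for z in(0,.01,.02,.084): 
    u,v=((pix(S,[(p[0],p[1],z)])[0]-[x0,y0])*k).astype(int); cv2.circle(I,(u,v),3,(0,255,0),-1); print(z,u,v)
cv2.imwrite("pics/c6.png",I)
E
```

```text
{'t': 9.2333, 'q': [0.156, 0.1445, 1.8951, -0.0, 1.1023, 0.3489], 'tool_pos': [0.5046, 0.1312, -0.016], 'orientation': [-2.425, -1.9971, 0.0004], 'force': [0.2724, 0.2358, 1.1277], 'opening': 0.0002}
[[0.192, 0.981, -0.0], [0.981, -0.192, -0.0], [-0.0, -0.0, -1.0]]
0 285 518
0.01 287 502
0.02 289 486
0.084 305 381
```

View pics/c6.png

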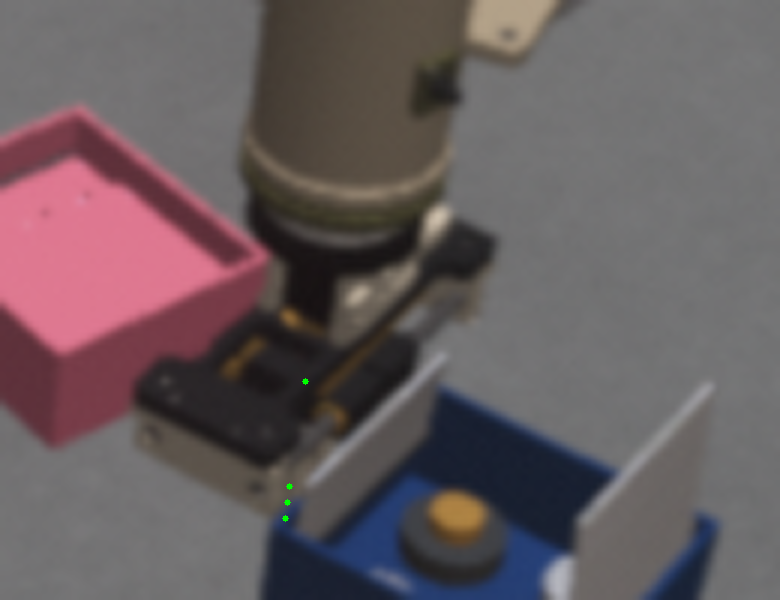

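servo_tool:
  plan: "0 0 0.001 0;0 0 0.002 0;0 0 0.002 0"

```text
t: 9.53
tool_pos: [0.505, 0.1313, -0.0166]
orientation: [2.425, 1.997, -0.0]
force: [-5.5, -1.1, 12.8]
opening: 0.0002
gripper_force: 6.4
```

servo_tool:
  plan: "0 0 0.001 0;0 0 0.002 0;0 0 0.002 0"

```text
t: 9.78
tool_pos: [0.5051, 0.1313, -0.0167]
orientation: [-2.425, -1.997, 0.001]
force: [-16.9, -2.9, 33.9]
opening: 0.0005
gripper_force: 17.0
```

servo_tool:
  plan: "0 0 0.001 0;0 0 0.002 0;0 0 0.002 0"

```text
t: 10.03
tool_pos: [0.5051, 0.1313, -0.0168]
orientation: [-2.424, -1.997, 0.002]
force: [-26.9, -5.6, 54.9]
opening: 0.0004
gripper_force: 27.7
```

servo_tool:
  plan: "0 0 0.001 0;0 0 0.002 0;0 0 0.002 0"

```text
t: 10.28
tool_pos: [0.5051, 0.1313, -0.017]
orientation: [-2.424, -1.998, 0.003]
force: [-38.5, -7.8, 76.1]
opening: 0.0002
gripper_force: 38.4
```

The bench contact came at tool z = −0.0163, so the real tip height is tool_z + 0.0163, about 33 mm above what the state implies. I'll use that from here. Backing off now.

servo_tool:
  plan: "0 0 -0.03 0;0 0 -0.06 0;0 0 -0.076 0;0 0 -0.076 0"

```text
t: 10.62
tool_pos: [0.5084, 0.1318, 0.0572]
orientation: [2.422, 1.995, 0.011]
force: [1.3, 0.1, 0.1]
opening: 0.0002
gripper_force: 0.0
```

```bash
sed -i 's/back=.017/back=-.0163/' h.py; python3 -c "
from h import *
go([(0,-91,68),(0,-46,68),(0,-36,60),(0,-30,52),(0,-28,44),(0,-28,37)])"
```

```text
{'t': 10.6167, 'q': [0.1561, 0.0404, 1.856, 0.0, 1.2372, 0.3489], 'tool_pos': [0.5084, 0.1318, 0.0572], 'orientation': [2.4219, 1.9947, 0.0108], 'force': [1.2651, 0.1129, 0.1333], 'opening': 0.0002}
[[0.192, 0.981, 0.008], [0.981, -0.192, 0.001], [0.003, 0.007, -1.0]]
(0, -91, 68) [ 6.4 -3.4  5.5] turn -0.05
(0, -46, 68) [51.4 -3.4  5.6] turn -0.05
(0, -36, 60) [61.4 -3.5 13.6] turn -0.05
(0, -30, 52) [67.4 -3.5 21.6] turn -0.05
(0, -28, 44) [69.4 -3.6 29.6] turn -0.05
(0, -28, 37) [69.3 -3.6 36.6] turn -0.05
```

servo_tool:
  plan: "0 0 0 0;0.012 0 0 0;0.024 0 0 0;0.036 0 0 0;0.05 0 0 0;0.05 0 0 0;0.056 0 0.004 0;0.06 0 0.008 0;0.064 0 0.013 0;0.067 0 0.018 0;0.068 0 0.024 0;0.068 0 0.027 0"

```text
t: 11.62
tool_pos: [0.5175, 0.1982, 0.0242]
orientation: [-2.425, -1.997, 0.0]
force: [0.1, -0.0, 0.2]
opening: 0.0002
gripper_force: 0.5
```

servo_tool:
  plan: "0 0 0.002 0;0 0 0.003 0;0 0 0.003 0"

```text
t: 11.87
tool_pos: [0.5176, 0.1977, 0.022]
orientation: [-2.425, -1.997, 0.001]
force: [-0.3, -0.3, 1.3]
opening: 0.0007
gripper_force: 0.0
```

servo_tool:
  plan: "0 0 0.001 0;0 0 0.0015 0;0 0 0.0015 0"

```text
t: 12.12
tool_pos: [0.518, 0.1978, 0.0209]
orientation: [2.425, 1.997, 0.0]
force: [-0.5, -0.5, 0.7]
opening: 0.0006
gripper_force: 0.2
```

servo_tool:
  plan: "0 0 0.0005 0;0 0 0.001 0;0 0 0.001 0"

```text
t: 12.37
tool_pos: [0.518, 0.1979, 0.0207]
orientation: [2.425, 1.997, 0.0]
force: [-3.8, -1.1, 9.1]
opening: 0.0007
gripper_force: 4.4
```

servo_tool:
  plan: "0 0 -0.02 0;0 0 -0.06 0;0 0 -0.1 0;0 0 -0.125 0;0 0 -0.125 0;0.035 0 -0.125 0;0.07 0 -0.125 0;0.105 0 -0.125 0;0.132 0 -0.125 0;0.132 0 -0.125 0;0.132 0 -0.09 0;0.132 0 -0.064 0"

```text
t: 13.37
tool_pos: [0.5439, 0.3284, 0.0833]
orientation: [2.423, 1.998, 0.004]
force: [-0.1, 0.6, -0.5]
opening: 0.0006
gripper_force: 0.0
```

servo_tool:
  plan: "0 0 0 0;0 0 0 0"

```text
t: 13.53
tool_pos: [0.5412, 0.3263, 0.0814]
orientation: [-2.424, -1.996, 0.008]
force: [-0.1, -0.1, 0.4]
opening: 0.0006
gripper_force: 0.0
```

```bash
python3 -c "
from h import *
go([(0,96,100),(0,40,100),(0,15,95),(0,0,80),(0,-10,62),(0,-14,50),(0,-14,42)])"
```

```text
{'t': 13.5333, 'q': [0.4615, 0.3034, 1.5136, -0.0001, 1.3299, 0.6546], 'tool_pos': [0.5412, 0.3263, 0.0814], 'orientation': [-2.4244, -1.9963, 0.0081], 'force': [-0.0806, -0.0955, 0.3796], 'opening': 0.0006}
[[0.192, 0.981, -0.005], [0.981, -0.192, -0.002], [-0.003, -0.004, -1.0]]
(0, 96, 100) [-3.7  1.5 -2.3] turn -0.06
(0, 40, 100) [-59.7   1.6  -2.1] turn -0.06
(0, 15, 95) [-84.7   1.6   3. ] turn -0.06
(0, 0, 80) [-99.7   1.7  18. ] turn -0.06
(0, -10, 62) [-109.6    1.8   36. ] turn -0.06
(0, -14, 50) [-113.6    1.8   48.1] turn -0.06
(0, -14, 42) [-113.5    1.9   56.1] turn -0.06
```

servo_tool:
  plan: "-0.015 0 0 0;-0.03 0 0 0;-0.045 0 0 0;-0.06 0 0 0;-0.072 0 0.002 0;-0.084 0 0.004 0;-0.093 0 0.011 0;-0.1 0 0.02 0;-0.106 0 0.029 0;-0.11 0 0.037 0;-0.113 0 0.046 0;-0.114 0 0.052 0"

```text
t: 14.53
tool_pos: [0.5204, 0.2151, 0.0298]
orientation: [-2.425, -1.997, 0.003]
force: [0.0, 0.5, 0.2]
opening: 0.0003
gripper_force: 0.2
```

servo_tool:
  plan: "0 0 0.001 0;0 0 0.002 0;0 0 0.0025 0;0 0 0.0025 0"

```text
t: 14.87
tool_pos: [0.5216, 0.216, 0.0295]
orientation: [2.425, 1.997, 0.001]
force: [0.6, -0.7, -0.8]
opening: 0.0005
gripper_force: 0.0
```

servo_tool:
  plan: "0 0 0.001 0;0 0 0.0015 0;0 0 0.0015 0"

```text
t: 15.12
tool_pos: [0.5215, 0.2158, 0.0279]
orientation: [2.425, 1.997, 0.001]
force: [-0.2, 0.2, -0.7]
opening: 0.0007
gripper_force: 0.1
```

servo_tool:
  plan: "0 0 0.001 0;0 0 0.002 0;0 0 0.002 0"

```text
t: 15.37
tool_pos: [0.5215, 0.2157, 0.0259]
orientation: [2.425, 1.997, 0.001]
force: [0.0, 0.7, 0.0]
opening: 0.0006
gripper_force: 0.3
```

servo_tool:
  plan: "0 0 0.0005 0;0 0 0.001 0;0 0 0.001 0"

```text
t: 15.62
tool_pos: [0.5215, 0.2157, 0.0257]
orientation: [2.425, 1.997, 0.001]
force: [-3.0, -0.9, 8.6]
opening: 0.0007
gripper_force: 4.2
```

servo_tool:
  plan: "0 0 -0.03 0;0 0 -0.07 0;0 0 -0.11 0;0 0 -0.14 0;-0.04 0 -0.14 0;-0.08 0 -0.14 0;-0.12 0 -0.14 0;-0.16 0 -0.14 0;-0.2 0 -0.14 0;-0.24 0 -0.14 0;-0.28 0.03 -0.14 0;-0.32 0.06 -0.14 0"
  grip: -1

```text
t: 16.62
tool_pos: [0.5108, -0.0968, 0.1648]
orientation: [2.425, 1.997, 0.001]
force: [0.8, 1.6, 0.7]
opening: 0.0758
gripper_force: 0.0
```

```bash
python3 - <<'E'
from h import *
go([(0,0,180)],np.array([.5795,-.2315,-.243]))
E
```

```text
{'t': 16.6167, 'q': [-0.286, -0.0677, 1.7581, 0.0, 1.4508, -0.0928], 'tool_pos': [0.5108, -0.0968, 0.1648], 'orientation': [2.4251, 1.9965, 0.0005], 'force': [0.755, 1.5734, 0.7072], 'opening': 0.0758}
[[0.192, 0.981, 0.001], [0.981, -0.192, -0.0], [-0.0, 0.001, -1.0]]
(0, 0, 180) [-119.    93.3    1.2] turn 2.85
```

servo_tool:
  plan: "-0.03 0.023 0 1;-0.06 0.047 0 2;-0.09 0.07 0 2.9;-0.119 0.093 0 2.9;-0.119 0.093 0 2.9;-0.119 0.093 0 2.9"

```text
t: 17.12
tool_pos: [0.5796, -0.2312, 0.1631]
orientation: [-2.476, -1.931, 0.002]
force: [-0.5, -0.4, -0.3]
opening: 0.0931
gripper_force: 0.0
```

```bash
cat > sil.py <<'E'
from fit import *
from scipy.optimize import minimize
from h import cam
def mask(c,box):
    x0,x1,y0,y1=box; I=cv2.resize(c["image"][y0:y1,x0:x1],None,fx=8,fy=8,interpolation=cv2.INTER_CUBIC).astype(int)
    m=((I[...,0]-I[...,2]>22)).astype(np.uint8); m=cv2.morphologyEx(m,cv2.MORPH_CLOSE,np.ones((25,25)))
    cn=max(cv2.findContours(m,0,1)[0],key=cv2.contourArea); o=np.zeros_like(m); cv2.drawContours(o,[cv2.convexHull(cn)],-1,1,-1); return o
B=np.array([(x,y,z) for x in(-64,64) for y in(-74,74) for z in(0,60)])
def model(c,p,box,sh):
    q=(pix(c,world(p,B))-[box[0],box[2]]+.5)*8-.5
    o=np.zeros(sh,np.uint8); cv2.fillConvexPoly(o,cv2.convexHull(np.round(q*16).astype(np.int32)),1,shift=4); return o
def run(obs,p0):
    f=lambda d:sum((model(c,np.array(p0)+np.array(d)*[.002,.002,.01],b,m.shape)!=m).sum()/m.sum() for c,b,m in obs)
    r=minimize(f,[0,0,0],method="Nelder-Mead",options=dict(initial_simplex=[[0,0,0],[1.5,0,0],[0,1.5,0],[0,0,2]],xatol=.01,fatol=1e-6)); print((np.array(p0)+r.x*[.002,.002,.01]).round(4),r.fun)
if __name__=="__main__":
    st(); cs,ct=cam("scene"),cam("top"); np.save("s1.npy",cs);np.save("t1.npy",ct)
    o=[(c,b,mask(c,b)) for c,b in((cs,(330,435,205,285)),(ct,(145,225,195,260)))]
    for a in([o[0]],[o[1]],o): run(a,CASE)
    cv2.imwrite("pics/m.png",np.hstack([cv2.resize(x[2]*255,(400,300)) for x in o]))
E
sed -i 's/^from h import cam$/from h import cam,CASE,st/' sil.py; python3 sil.py; python3 -c "
from h import *
go([(0,0,45)],np.array([.5795,-.2315,-.243]))"
```

```text
{'t': 17.1167, 'q': [-0.4616, 0.2168, 1.4624, -0.0, 1.4649, -0.2154], 'tool_pos': [0.5796, -0.2312, 0.1631], 'orientation': [-2.4757, -1.9306, 0.0017], 'force': [-0.5044, -0.3974, -0.3336], 'opening': 0.0931}
[[0.244, 0.97, -0.002], [0.97, -0.244, 0.001], [0.0, -0.002, -1.0]]
[ 0.5057  0.2291 -0.1794] 0.21249701299576612
[ 0.5245  0.2305 -0.1926] 0.020614866458945176
[ 0.5234  0.2293 -0.1959] 0.286278376947219
{'t': 17.2167, 'q': [-0.4588, 0.2126, 1.465, 0.0003, 1.4651, -0.2151], 'tool_pos': [0.5796, -0.229, 0.1643], 'orientation': [-2.4741, -1.9342, 0.0003], 'force': [0.4397, -0.2291, 0.723], 'opening': 0.0928}
[[0.241, 0.97, -0.001], [0.97, -0.241, 0.001], [0.001, -0.001, -1.0]]
(0, 0, 45) [ -2.5   0.6 135.6] turn -0.04
```

```bash
python3 - <<'E'
import sil; from sil import *
cs,ct=[np.load(f,allow_pickle=True).item() for f in("s1.npy","t1.npy")]
b=(335,427,200,288)
for y,x in((252,370),(262,395),(240,395),(225,360),(280,345),(210,420)): print(cs["image"][y,x],end=" ")
print()
def mk(c,b,th):
    x0,x1,y0,y1=b; I=cv2.resize(c["image"][y0:y1,x0:x1],None,fx=8,fy=8,interpolation=cv2.INTER_CUBIC)
    H=cv2.cvtColor(I,cv2.COLOR_BGR2HSV).astype(int); m=((H[...,1]>th)&(H[...,0]>100)&(H[...,0]<135)).astype(np.uint8)
    m=cv2.morphologyEx(m,cv2.MORPH_OPEN,np.ones((9,9)))
    cn=max(cv2.findContours(m,0,1)[0],key=cv2.contourArea); o=np.zeros_like(m); cv2.drawContours(o,[cv2.convexHull(cn)],-1,1,-1); return o
bt=(145,225,195,260)
for th in(60,80,100):
    o=[(cs,b,mk(cs,b,th)),(ct,bt,mk(ct,bt,th))]
    for a in([o[0]],[o[1]],o): run(a,sil.CASE)
E
```

```text
[57 39 32] [140 111  99] [183 175 174] [74 46 35] [111 120 125] [117 115 116] 
[ 0.5218  0.2274 -0.1967] 0.01690006542942498
[ 0.5239  0.2294 -0.195 ] 0.017081491447241977
[ 0.5235  0.2289 -0.1979] 0.05063889083933723
[ 0.521   0.2271 -0.1821] 0.03682897350907497
[ 0.5241  0.2294 -0.198 ] 0.009335592557593926
[ 0.524   0.2291 -0.197 ] 0.06283670506474293
[ 0.5119  0.2279 -0.1476] 0.12831197555636628
[ 0.5243  0.2302 -0.202 ] 0.01587419698886326
[ 0.5238  0.2287 -0.196 ] 0.16299838151643725
```

servo_tool:
  plan: "0 0 0.04 0;0 0 0.08 0;0 0 0.1 0;0 0 0.115 0;0 0 0.127 0;0 0 0.135 0;0 0 0.137 0;0 0 0.137 0;0 0 0.137 0"

```text
t: 17.97
tool_pos: [0.5809, -0.2297, 0.0292]
orientation: [2.473, 1.934, 0.001]
force: [-0.1, -0.0, -0.9]
opening: 0.0928
gripper_force: 0.0
```

```bash
python3 - <<'E'
from h import *
go([(0,0,44)],np.array([.5795,-.2315,-.243]))
from fit import *
c=cam("scene"); s=status.read_state(); p=s["tool_pos"]; M=R.from_rotvec(s["orientation"]).as_matrix()
I=c["image"]; x0,y0,k=170,130,7
J=cv2.resize(I[y0:y0+85,x0:x0+110],None,fx=k,fy=k,interpolation=cv2.INTER_CUBIC)
for d in(-.0465,.0465):
  for e in(-.0075,.0075):
    q=p+M[:,1]*d+M[:,0]*e; q[2]=p[2]+.0163; u=((pix(c,[q])[0]-[x0,y0]+.5)*k).astype(int); cv2.circle(J,tuple(map(int,u)),3,(0,255,0),-1); print(u)
cv2.imwrite("pics/g.png",J)
E
```

```text
{'t': 17.9667, 'q': [-0.4587, 0.3338, 1.5783, 0.0, 1.2275, -0.2154], 'tool_pos': [0.5809, -0.2297, 0.0292], 'orientation': [2.4731, 1.9344, 0.0015], 'force': [-0.1459, -0.0241, -0.8525], 'opening': 0.0928}
[[0.241, 0.971, 0.002], [0.971, -0.241, -0.001], [-0.0, 0.002, -1.0]]
(0, 0, 44) [-2.1 -1.   1.5] turn -0.01
[431 424]
[456 440]
[264 530]
[289 547]
```

View pics/g.png

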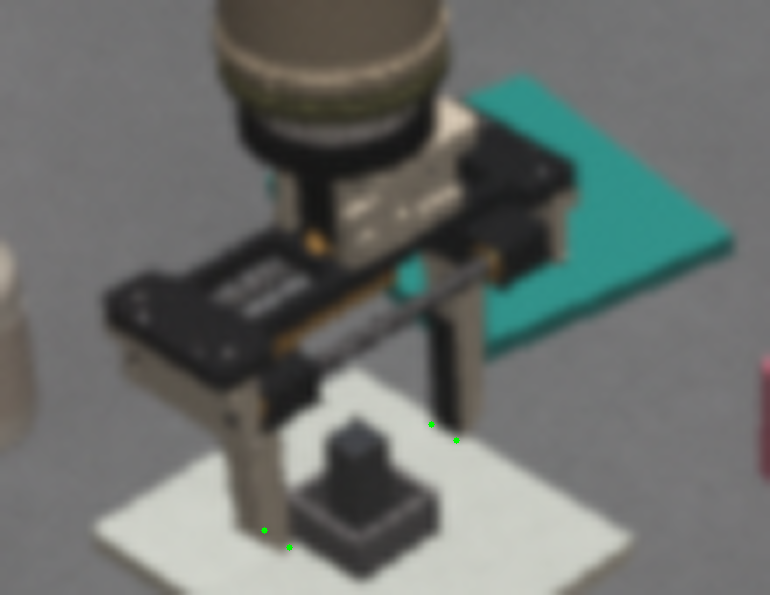

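The fingertips sit at (265,538) and (450,430), on the predicted points, so the horizontal calibration and the height offset are right. The stem at (357,450) is centred between the jaws. Gripping now.

servo_tool:
  plan: "0 0 0 0;0 0 0 0;0 0 0 0;0 0 0 0;0 0 0 0;0 0 0 0;0 0 0 0;0 0 0 0"
  grip: 1
  grip_force: 50

```text
t: 18.68
tool_pos: [0.58, -0.2296, 0.0277]
orientation: [-2.475, -1.935, 0.0]
force: [-0.1, 0.0, -0.3]
opening: 0.0445
gripper_force: 0.0
```

servo_tool:
  plan: "0 0 0 0;0 0 0 0;0 0 0 0;0 0 -0.005 0;0 0 -0.015 0;0 0 -0.03 0;0 0 -0.05 0;0 0 -0.07 0;0 0 -0.07 0"

```text
t: 19.43
tool_pos: [0.5826, -0.2308, 0.1032]
orientation: [2.47, 1.931, 0.005]
force: [1.7, -0.9, -2.8]
opening: 0.0197
gripper_force: 50.0
```

servo_tool:
  plan: "0 0 0 0;0 0 0 0;0 0 0 0"

```text
t: 19.68
tool_pos: [0.5787, -0.2289, 0.0957]
orientation: [-2.473, -1.933, 0.002]
force: [0.2, 0.2, -5.5]
opening: 0.0197
gripper_force: 50.0
```

```bash
cat > lid.py <<'E'
from sil import *
def wmask(c,b):
    x0,x1,y0,y1=b; I=cv2.resize(c["image"][y0:y1,x0:x1],None,fx=8,fy=8,interpolation=cv2.INTER_CUBIC).astype(int)
    m=((I.min(2)>145)&(I.max(2)-I.min(2)<40)).astype(np.uint8); m=cv2.morphologyEx(m,cv2.MORPH_OPEN,np.ones((15,15)))
    cn=max(cv2.findContours(m,0,1)[0],key=cv2.contourArea); return cv2.approxPolyDP(cv2.convexHull(cn),12,True).reshape(-1,2)/8-.5+1/16+[x0,y0]
E
python3 - <<'E'
from lid import *
s=st(); c=cam("scene"); np.save("s2.npy",c)
h=wmask(c,(150,300,130,270)); print(h.round(1).tolist())
p=s["tool_pos"]
for z in(17,57,67,77,87): print(z,pix(c,world([p[0],p[1],-.243],[(x,y,z) for x,y in((74,84),(74,-84),(-74,-84),(-74,84))])).round(1).tolist())
h0=wmask(S,(150,300,150,250)); print(h0.round(1).tolist())
E
```

```text
{'t': 19.6833, 'q': [-0.459, 0.2635, 1.534, -0.0, 1.3472, -0.2154], 'tool_pos': [0.5787, -0.2289, 0.0957], 'orientation': [-2.4726, -1.9333, 0.0022], 'force': [0.1512, 0.1821, -5.5044], 'opening': 0.0197}
[[0.241, 0.97, -0.003], [0.97, -0.241, 0.001], [0.001, -0.003, -1.0]]
[[181.9, 185.6], [208.3, 170.3], [230.9, 171.1], [259.6, 188.8], [221.3, 212.9], [182.2, 187.8]]
17 [[224.1, 232.6], [183.6, 205.4], [221.1, 182.5], [261.2, 206.7]]
57 [[223.3, 221.7], [182.2, 194.7], [220.3, 171.9], [261.2, 196.0]]
67 [[223.1, 218.9], [181.8, 191.9], [220.1, 169.2], [261.2, 193.3]]
77 [[222.9, 216.1], [181.4, 189.1], [219.9, 166.5], [261.2, 190.5]]
87 [[222.7, 213.3], [181.0, 186.3], [219.7, 163.8], [261.1, 187.7]]
[[219.3, 182.3], [258.9, 205.3], [257.9, 208.2], [223.8, 231.6], [183.7, 205.7], [184.2, 203.4]]
```

```bash
sed -i 's/^CASE=.*/CASE=np.array([.5237,.2289,-.196])/' h.py; python3 -c "
from h import *
go([(0,0,164),(0,0,74)])"
```

```text
{'t': 19.7333, 'q': [-0.459, 0.2636, 1.534, -0.0, 1.3473, -0.2155], 'tool_pos': [0.5787, -0.2289, 0.0956], 'orientation': [-2.4724, -1.9333, 0.0023], 'force': [0.1147, 0.0572, -3.9387], 'opening': 0.0196}
[[0.241, 0.97, -0.003], [0.97, -0.241, 0.001], [0.001, -0.003, -1.0]]
(0, 0, 164) [ 431.1 -164.   -51.2] turn -2.72
(0, 0, 74) [ 431.  -163.7   38.8] turn -2.72
```

servo_tool:
  plan: "0 0 -0.02 0;0 0 -0.045 0;0.01 -0.004 -0.052 0;0.03 -0.011 -0.052 0;0.06 -0.023 -0.052 -0.4;0.095 -0.036 -0.052 -0.8;0.13 -0.05 -0.052 -1.2;0.165 -0.063 -0.052 -1.6;0.2 -0.076 -0.052 -2;0.235 -0.089 -0.052 -2.4;0.27 -0.103 -0.052 -2.7;0.305 -0.116 -0.052 -2.7"

```text
t: 20.73
tool_pos: [0.5394, 0.0968, 0.1485]
orientation: [-2.427, -1.993, 0.001]
force: [1.0, 0.2, -4.5]
opening: 0.0194
gripper_force: 50.0
```

servo_tool:
  plan: "0.035 -0.011 0 0;0.068 -0.023 0 0;0.095 -0.034 0 0;0.114 -0.041 0 0;0.121 -0.043 0 0;0.121 -0.043 0 0;0.121 -0.043 0 0;0.121 -0.043 0 0;0.121 -0.043 0 0"

```text
t: 21.48
tool_pos: [0.5226, 0.2202, 0.1495]
orientation: [2.43, 1.991, -0.001]
force: [-0.0, 0.3, -4.1]
opening: 0.0192
gripper_force: 50.0
```

```bash
python3 - <<'E'
from lid import *
from h import CASE
go([(0,0,164),(0,0,74)]) if 'go' in globals() else None
s=status.read_state(); c=cam("scene"); np.save("s3.npy",c); p=s["tool_pos"]
h=wmask(c,(320,440,160,290)); print(h.round(1).tolist())
zl=(p[2]-.0277)*1000+17; M=R.from_rotvec(s["orientation"]).as_matrix(); yaw=np.arctan2(M[1,1],M[0,1])
print(zl,yaw,pix(c,world([p[0],p[1],yaw],[(x,y,zl) for x,y in((74,84),(74,-84),(-74,-84),(-74,84))])).round(1).tolist())
E
```

```text
{'t': 21.4833, 'q': [0.3086, 0.0723, 1.6463, -0.0003, 1.4234, 0.5066], 'tool_pos': [0.5226, 0.2202, 0.1495], 'orientation': [2.43, 1.991, -0.0008], 'force': [-0.0426, 0.2908, -4.0778], 'opening': 0.0192}
[[0.197, 0.98, -0.0], [0.98, -0.197, -0.0], [-0.0, -0.0, -1.0]]
(0, 0, 164) [ 8.7 -0.6  1.8] turn -0.11
(0, 0, 74) [ 8.8 -0.6 91.8] turn -0.11
[[338.7, 211.2], [364.3, 190.3], [398.8, 198.2], [424.9, 210.3], [426.1, 212.8], [402.4, 238.9], [396.6, 242.4], [339.3, 213.4]]
138.75616638342035 -0.19794078381558677 [[399.8, 243.8], [339.6, 213.2], [370.6, 185.2], [428.7, 212.0]]
```

servo_tool:
  plan: "0.004 0 0.01 0;0.0087 -0.0006 0.025 -0.1;0.0087 -0.0006 0.04 -0.1;0.0087 -0.0006 0.048 -0.1;0.0087 -0.0006 0.052 -0.1;0.0087 -0.0006 0.055 -0.1;0.0087 -0.0006 0.055 -0.1;0.0087 -0.0006 0.055 -0.1;0.0087 -0.0006 0.055 -0.1;0.0087 -0.0006 0.055 -0.1"

```text
t: 22.37
tool_pos: [0.5242, 0.2303, 0.0957]
orientation: [2.426, 1.995, 0.002]
force: [-0.1, 0.7, -3.9]
opening: 0.0196
gripper_force: 50.0
```

```bash
python3 - <<'E'
from lid import *
from h import CASE,go
go([(0,0,74)])
s=status.read_state(); c=cam("scene"); np.save("s4.npy",c); p=s["tool_pos"]
h=wmask(c,(320,440,180,290)); print(h.round(1).tolist())
zl=(p[2]-.0277)*1000+17
print(zl,pix(c,world(CASE,[(x,y,zl) for x,y in((74,84),(74,-84),(-74,-84),(-74,84))])).round(1).tolist())
E
```

```text
{'t': 22.3667, 'q': [0.3244, 0.1297, 1.6863, -0.0, 1.3241, 0.5192], 'tool_pos': [0.5242, 0.2303, 0.0957], 'orientation': [2.4265, 1.9945, 0.0022], 'force': [-0.1099, 0.6811, -3.8572], 'opening': 0.0196}
[[0.194, 0.981, 0.001], [0.981, -0.194, 0.0], [0.001, 0.001, -1.0]]
(0, 0, 74) [-1.5 -0.2 38. ] turn 0.07
[[340.2, 228.3], [363.3, 208.8], [397.4, 214.8], [423.9, 227.4], [425.1, 230.1], [399.9, 258.8], [396.7, 260.1], [343.3, 232.2]]
84.96763503458759 [[399.4, 261.4], [340.5, 230.4], [370.6, 202.0], [427.5, 229.1]]
```

servo_tool:
  plan: "-0.001 0 0.002 0;-0.001 0 0.004 0;-0.001 0 0.004 0;-0.001 0 0.004 0"

```text
t: 22.75
tool_pos: [0.5231, 0.2291, 0.0904]
orientation: [-2.427, -1.995, 0.001]
force: [-0.3, -0.4, -5.3]
opening: 0.0198
gripper_force: 50.0
```

servo_tool:
  plan: "0 0 0.0015 0;0 0 0.003 0;0 0 0.003 0"

```text
t: 23.0
tool_pos: [0.5231, 0.2291, 0.0873]
orientation: [-2.427, -1.995, 0.001]
force: [-0.4, -0.4, -5.1]
opening: 0.0197
gripper_force: 50.0
```

servo_tool:
  plan: "0 0 0.001 0;0 0 0.002 0;0 0 0.002 0"

```text
t: 23.25
tool_pos: [0.5232, 0.2291, 0.0855]
orientation: [-2.427, -1.995, 0.0]
force: [-0.1, 0.3, -4.9]
opening: 0.02
gripper_force: 50.0
```

servo_tool:
  plan: "0 0 0.0015 0;0 0 0.003 0;0 0 0.003 0"

```text
t: 23.5
tool_pos: [0.5231, 0.229, 0.0823]
orientation: [-2.427, -1.995, 0.001]
force: [0.6, -0.5, -5.2]
opening: 0.0198
gripper_force: 50.0
```

servo_tool:
  plan: "0 0 0.001 0;0 0 0.002 0;0 0 0.002 0"

```text
t: 23.75
tool_pos: [0.5232, 0.2291, 0.0805]
orientation: [-2.427, -1.995, 0.0]
force: [0.1, 0.8, -4.5]
opening: 0.0196
gripper_force: 50.0
```

servo_tool:
  plan: "0 0 0.001 0;0 0 0.002 0;0 0 0.002 0"

```text
t: 24.0
tool_pos: [0.5236, 0.2292, 0.0794]
orientation: [2.427, 1.995, 0.001]
force: [-1.0, -1.8, 0.7]
opening: 0.0194
gripper_force: 50.0
```

servo_tool:
  plan: "0 0 0.0005 0;0 0 0.001 0;0 0 0.001 0"

```text
t: 24.25
tool_pos: [0.5237, 0.2292, 0.0794]
orientation: [2.427, 1.995, 0.001]
force: [-4.8, -2.8, 9.4]
opening: 0.0197
gripper_force: 50.0
```

servo_tool:
  plan: "0 0 0.0003 0;0 0 0.0006 0;0 0 0.0006 0"

```text
t: 24.5
tool_pos: [0.5237, 0.2292, 0.0793]
orientation: [2.427, 1.995, 0.001]
force: [-8.0, -3.9, 13.8]
opening: 0.0196
gripper_force: 50.0
```

servo_tool:
  plan: "0 0 -0.0015 0;0 0 -0.0015 0;0 0 -0.0015 0"

```text
t: 24.75
tool_pos: [0.5238, 0.2293, 0.0794]
orientation: [2.427, 1.995, 0.002]
force: [-1.6, -1.1, 5.6]
opening: 0.0193
gripper_force: 50.0
```

servo_tool:
  plan: "0 0 0 0;0 0 0 0;0 0 0 0;0 0 0 0;0 0 0 0;0 0 0 0;0 0 0 0;0 0 0 0;0 0 0 0;0 0 0 0;0 0 0 0;0 0 0 0"
  grip: -1

```text
t: 25.75
tool_pos: [0.5234, 0.2291, 0.0786]
orientation: [2.427, 1.995, -0.0]
force: [-0.3, 0.2, -0.8]
opening: 0.0917
gripper_force: 0.0
```

```bash
python3 - <<'E'
from lid import *
from h import CASE,go
go([(0,0,72)])
c=cam("scene")
h=wmask(c,(320,440,190,290)); print(h.round(1).tolist())
print(pix(c,world(CASE,[(x,y,67) for x,y in((74,84),(74,-84),(-74,-84),(-74,84))])).round(1).tolist())
cv2.imwrite("pics/h.png",c["image"])
E
```

```text
{'t': 25.75, 'q': [0.3229, 0.1453, 1.702, -0.0, 1.2943, 0.5176], 'tool_pos': [0.5234, 0.2291, 0.0786], 'orientation': [2.4268, 1.995, -0.0], 'force': [-0.2814, 0.2375, -0.7732], 'opening': 0.0917}
[[0.193, 0.981, 0.0], [0.981, -0.193, -0.0], [-0.0, 0.0, -1.0]]
(0, 0, 72) [-0.1  0.4 22.9] turn 0.07
[[339.3, 233.1], [361.4, 213.9], [394.3, 218.6], [421.8, 231.4], [423.4, 234.4], [395.2, 264.7], [340.3, 235.4]]
[[398.1, 266.5], [339.8, 235.5], [369.7, 207.0], [426.0, 234.1]]
```

servo_tool:
  plan: "0 0 0.005 0;0 0 0.01 0;0 0 0.015 0;0 0 0.019 0;0 0 0.022 0;0 0 0.022 0"

```text
t: 26.3
tool_pos: [0.5226, 0.2289, 0.0554]
orientation: [-2.426, -1.995, 0.003]
force: [-0.6, -1.0, -0.3]
opening: 0.0931
gripper_force: 0.0
```

servo_tool:
  plan: "0 0 0 0;0 0 0 0;0 0 0 0;0 0 0 0;0 0 0 0;0 0 0 0;0 0 0 0;0 0 0 0;0 0 0 0;0 0 0 0"
  grip: 1
  grip_force: 25

```text
t: 27.13
tool_pos: [0.5234, 0.2292, 0.0567]
orientation: [2.427, 1.995, 0.0]
force: [0.3, 0.2, 0.6]
opening: 0.0458
gripper_force: 25.0
```

servo_tool:
  plan: "0 0 -0.001 0;0 0 -0.003 0;0 0 -0.006 0;0 0 -0.01 0;0 0 -0.015 0;0 0 -0.02 0;0 0 -0.02 0;0 0 -0.02 0"

```text
t: 27.8
tool_pos: [0.5239, 0.2293, 0.0774]
orientation: [2.426, 1.995, 0.002]
force: [0.0, 0.1, -2.3]
opening: 0.0458
gripper_force: 25.0
```

servo_tool:
  plan: "0 0 -0.005 0;0 0 -0.012 0;0 0 -0.02 0;0 0 -0.03 0;0 0 -0.04 0;0 0 -0.05 0;0 0 -0.06 0;0 0 -0.07 0;0 0 -0.077 0;0 0 -0.08 0;0 0 -0.08 0;0 0 -0.08 0"

```text
t: 28.8
tool_pos: [0.5233, 0.2291, 0.1565]
orientation: [-2.427, -1.995, 0.0]
force: [0.0, -0.2, -1.8]
opening: 0.0456
gripper_force: 25.0
```

servo_tool:
  plan: "0 0 0 0;0 0 0 0;0 0 0 0;0 0 0 0;0 0 0 0;0 0 0 0"

```text
t: 29.3
tool_pos: [0.5233, 0.2291, 0.1565]
orientation: [-2.427, -1.995, 0.0]
force: [0.3, -1.1, -1.8]
opening: 0.0457
gripper_force: 25.0
```

```bash
python3 - <<'E'
from lid import *
from h import CASE
s=st(); c=cam("scene")
h=wmask(c,(320,440,150,290)); print(h.round(1).tolist())
for z in(157,167): print(pix(c,world(CASE,[(x,y,z) for x,y in((74,84),(74,-84),(-74,-84),(-74,84))])).round(1).tolist())
# inner-lid plate: predicted corners at z=64 and stem; brightness around
L=world(CASE,[(68,78,64),(68,-78,64),(-68,78,64),(60,70,64),(60,-60,64),(66,0,64),(70,0,50),(0,0,119)])
for q in pix(c,L).round(): print(q,c["image"][int(q[1]),int(q[0])])
g=c["image"][:,:,:].astype(int)
for u in(360,380,400): print(u,[g[v,u].tolist() for v in range(236,282,3)])
E
```

```text
{'t': 29.3, 'q': [0.323, 0.0783, 1.6269, -0.0, 1.4366, 0.5176], 'tool_pos': [0.5233, 0.2291, 0.1565], 'orientation': [-2.4267, -1.9951, 0.0002], 'force': [0.3205, -1.0563, -1.7983], 'opening': 0.0457}
[[0.193, 0.981, -0.0], [0.981, -0.193, -0.0], [-0.0, -0.0, -1.0]]
[[343.3, 203.6], [363.8, 186.6], [404.7, 190.8], [431.8, 202.7], [432.1, 204.8], [402.6, 234.9], [344.3, 206.2]]
[[404.9, 239.7], [343.4, 209.0], [374.5, 181.0], [433.7, 207.7]]
[[405.7, 236.6], [343.9, 205.9], [375.0, 178.0], [434.6, 204.6]]
[397. 265.] [59 45 41]
[343. 236.] [132 127 132]
[423. 235.] [117 116 116]
[396. 261.] [153 144 148]
[351. 238.] [151 143 146]
[369. 250.] [116 111 115]
[368. 254.] [52 38 33]
[386. 220.] [200 208 206]
360 [[152, 142, 146], [150, 141, 144], [152, 143, 146], [129, 122, 127], [51, 38, 33], [51, 36, 31], [51, 37, 33], [50, 37, 32], [50, 36, 32], [82, 76, 72], [118, 118, 119], [90, 155, 176], [38, 101, 126], [32, 84, 106], [48, 92, 109], [66, 191, 223]]
380 [[64, 62, 64], [151, 142, 145], [149, 140, 144], [151, 142, 145], [149, 140, 144], [151, 143, 146], [153, 144, 148], [69, 62, 64], [49, 36, 31], [49, 36, 31], [49, 37, 32], [49, 37, 32], [50, 37, 33], [103, 102, 101], [116, 116, 117], [93, 147, 166]]
400 [[93, 102, 105], [149, 141, 144], [152, 143, 146], [153, 143, 147], [154, 145, 148], [154, 144, 148], [152, 143, 146], [154, 146, 149], [95, 85, 85], [55, 39, 31], [54, 37, 30], [64, 52, 46], [109, 106, 105], [117, 116, 116], [118, 117, 117], [117, 117, 117]]
```

```bash
python3 -c "
from plant import robot
print(robot.close_job())"
```

```text
the job is handed in; nothing more can be done
None
```

I folded both flaps flat, short one first. I then set the two nested lids fully home on the blue case and handed the job in at about 29 s, with the white outer lid held level about 10 cm above and the inner lid still seated; no verdict was returned.

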